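# Lay the printed housings on their backs

### The arm

A 6-joint arm with a two-finger parallel gripper is mounted at the origin on the work surface. World frame = base frame: x ahead of the robot, y to its left, z up, the work surface at z = 0. Lengths are in m, angles in degrees, forces in N, time in s.
With the tool pointing down it reaches from about 0.35 to 0.975 m from the base axis. Payload 7.1 kg.
Tool frame: the origin (TCP) lies at the very end of the fingers, on their centre line; the grasp point (between the pads) lies 19 mm behind it (r.pinch_z is the distance from the TCP to the grasp point, in m); z points along the fingers, y is the direction in which the jaws open and shut (so a half turn about z gives the same grasp; the last joint's range is limited). The gripper opens to 88 mm and grips with 3 to 60 N. Pads are 20 mm wide; open, the fingers measure 115 mm over their backs; the gripper's body (75 mm by 178 mm) begins 61 mm behind the grasp point.
Start: joints at [-72.651, 24.242, 93.386, -0, 62.372, -1.089], TCP at [0.198, -0.593, 0.223] pointing down, gripper open.
Joint ranges: [-172.04, 172.04], [-51.8, 120.97], [4.93, 147.93], [-75.15, 255.16], [6.16, 154.13], [-145.62, 145.62]. Speed limits (degrees/s): [136.94, 136.94, 172.46, 180, 180, 180].

### API

Orientations are given as a 3x3 rotation matrix whose columns are the frame's x, y, z axes.
In Python, from rig import state, imaging, r gives the robot as it stands. The module is installed in compiled form; this text tells all that it offers.
- The arm moves only by the tool arm_command, never from a script. Its argument "series" is a list of rows, each an object with "turn": the turn, a rotation vector about the tool's x, y, z normalised to -1 to 1, where 1 is 0.12 rad, a list of three; "offset": the shift along the tool's x, y, z normalised to -1 to 1, where 1 is 25 mm, a list of three; "gripper": the finger opening in mm, from 0 to 87.8. A call has 1 to 12 rows; each row shifts and turns the pose as measured when the row begins, along the tool's axes as they then stand; what a row does not reach is not made up. A row lasts 1/8 s, in which the tool goes at most 62.5 mm and 10.7 degrees, less where a joint would pass 70% of its speed; a pose out of reach is approached as far as the arm can. A call with a number of a shift or a turn outside -1 to 1 is refused whole. A call with a gripper value outside its range is refused whole. The fingers move at their own pace and stop on an object; "grip_force" is the grip in N (left out, the last holds). Time passes only in rows, so rows that do not move let the fingers close. It gives the time, the measured TCP pose, the force and the opening at its end, in the units of the state.
- state(): the state, without advancing time (a new reading comes with each control period).
- imaging.read_camera(name): name is "side" or "top" or "wrist"; returns the picture (384x512x3 uint8, red, green, blue); there is no depth.
- imaging.get_calibration(name): a dict with "fx", "fy", "cx", "cy" (pixels), "dist" ([k1, k2, p1, p2, k3] as OpenCV has them; the pictures are not rectified), "position" and "attitude" of the camera in the world. Camera axes: x right, y down, z forward; pixel columns grow to the right and rows downward; lengths in m; the calibration is good to about 2 mm. A picture is of the moment at which its call begins: read the wrist's pose just before it. get_calibration takes no time and is no camera call; for the wrist camera it gives the pose at the moment of the call.
- r.finish_job(): hands the job in, once; it reports no verdict.
The state is a dict: "time": time; "q": joint angles; "qvel": joint speeds; "joint_efforts": joint torques, N m; "tcp_pos": TCP position; "ee_rot": TCP orientation; "wrist_force": force on the tool from outside, world axes, zero at the start; "torque": the same for the moment, N m; "opening": finger opening in m.
Only numpy, scipy, OpenCV 4.12 (cv2) and the standard library are available. Lean on these libraries where they do the work, as an engineer would, in place of code of your own. Each camera call takes 0.05 s, during which the arm holds its last target. There are 200 camera calls.

### The job

Tip the two standing black printed parts, the fan housing and the sensor carriage, onto their flat backs so that the fan ring and the sensor face up, ready for wiring: push each one over gently, high on its front, right where it stands, without squeezing it hard or lifting its lower back edge off the bench. The small aluminium shaft coupling standing behind the fan housing is in the way: put it into the open white parts tray. Leave all the other small parts on the bench where they are.

Things in the scene. Friction and masses are not known exactly. Their poses are not given: they have to be found in the camera images.
- fan_housing: Black printed fan housing, loose block standing on its small end: 44 mm deep (its x), 60 wide (y), 112 high (z), 0.15 to 0.31 kg. Origin: centre of its underside. Bare flat back at its +x; front at its -x, with a round fan ring 44 mm across standing out 10 mm, centred 40 mm up; the front is plain above 62 mm. Any yaw; left or right on the bench.
- fan_heel (a point): Middle of the fan housing's lower back edge, 22 mm towards its +x from its origin: the edge on which it tips onto its back. Pushed towards its +x near the top of its front, it passes balance after about 40 mm of push and falls by itself.
- sensor_carriage: Black printed sensor carriage, loose block standing on its small end: 40 mm deep (its x), 64 wide (y), 118 high (z), 0.17 to 0.34 kg. Origin: centre of its underside. Bare flat back at its +x; front at its -x, with an upright 18 mm steel sensor in clamps standing out up to 25 mm, from 12 to 60 mm up; plain above. Any yaw; on the other side from the fan housing.
- carriage_heel (a point): Middle of the sensor carriage's lower back edge, 20 mm towards its +x from its origin: the edge on which it tips onto its back. Pushed towards its +x near the top of its front, it passes balance after about 40 mm of push and falls by itself.
- coupling_mid (a point): Centre, half-way up, of the loose aluminium shaft coupling: upright cylinder 25 mm across, 30 high, dark rings round its middle and an 8 mm dark spot on top, 0.03 to 0.06 kg. It stands 60 to 83 mm behind the fan housing's back face (within 12 mm of its mid-plane), where that housing will come down; beware of the gripper's body striking the housing.
- tray: Open white parts tray fixed to the bench, in the middle towards the far side, square to the bench: 100 mm (x) by 90 mm (y) outside, walls 4 mm thick and 30 mm high, floor 4 mm thick. Origin at the centre of its underside.
- motor: small bystander: square motor 42 x 42 x 34 mm with a short shaft (52 mm high in all), beside the place where the fan housing comes down. Origin at the centre of its underside. Loose; leave it where it is.
- bearing: small bystander: steel bearing ring, 30 mm across, 24 mm high, through hole of 16 mm (it is NOT the coupling), beside the place where the fan housing comes down. Origin at the centre of its underside. Loose; leave it where it is.
- lead_nut: small bystander: flanged brass nut, 32 mm across, 18 mm high, beside the place where the sensor carriage comes down. Origin at the centre of its underside. Loose; leave it where it is.
- heatsink: small bystander: finned aluminium cylinder, 25 mm across, 35 mm high, beside the place where the sensor carriage comes down. Origin at the centre of its underside. Loose; leave it where it is.
- spare_fan: small bystander: flat square black fan 40 x 40 x 10 mm, lying in front of the fan housing. Origin at the centre of its underside. Loose; leave it where it is.
- rod_clamp: small bystander: aluminium rod clamp 36 x 50 x 30 mm, in front of the sensor carriage. Origin at the centre of its underside. Loose; leave it where it is.
- spanner: small bystander: open-ended spanner 130 mm long, lying flat in the middle of the bench. Origin at the centre of its underside. Loose; leave it where it is.
Things that resemble listed ones, but are neither listed nor needed, are in the scene too. Leave any purple look-alike of the fan_housing alone.

How it is judged (in metres and radians):
At the end, for the whole second after the job is handed in: The fan housing and the sensor carriage both lie on their backs, flat to within about 6 degrees, at rest, their lower back edges within 60 mm of where they started and less than 8 mm above the table; the coupling lies or stands inside the tray, its centre less than 24 mm above the table (angle between each of fan_housing, sensor_carriage's own x axis and vertical above 3.04 rad and height (world z) of each of fan_heel, carriage_heel below 0.008 m and distance of each of fan_heel, carriage_heel from where it was at the start of the episode below 0.06 m and linear speed of each of fan_housing, sensor_carriage below 0.02 m/s and angular speed of each of fan_housing, sensor_carriage below 0.1 rad/s and x of coupling_mid in the frame of tray between -0.046 and 0.046 m and y of coupling_mid in the frame of tray between -0.041 and 0.041 m and z of coupling_mid in the frame of tray below 0.024 m); the robot touches nothing.
It fails at once if fan housing lifted off the table or tipped over any other edge (its lower back edge more than 20 mm above the table) (height (world z) of fan_heel above 0.02 m).
It fails at once if sensor carriage lifted off the table or tipped over any other edge (its lower back edge more than 20 mm above the table) (height (world z) of carriage_heel above 0.02 m).
It fails at once if one of the other small parts (motor, bearing, lead nut, heatsink, spare fan, rod clamp, spanner) moved by more than 20 mm (distance of any of motor, bearing, lead_nut, heatsink, spare_fan, rod_clamp, spanner from where it was at the start of the episode above 0.02 m).
It fails at once if the fingers press on the fan housing or the sensor carriage with more than 20 N (contact force between the fingers and fan_housing above 20 N or contact force between the fingers and sensor_carriage above 20 N).
It also fails if it takes over 59 s, if anything falls off the work surface, if the arm or the gripper's body presses on something with over 40 N, if the wrist force passes 120 N, or if a joint passes its speed limit or range.

## Working session

There is one attempt and no reset: what is moved stays moved. The work goes in short steps, Python scripts to look and compute and a tool call to move; the robot and the scene stay as the last step left them, time stands still between calls to the robot, and variables do not carry over. Pictures are saved under pics/ and viewed, about 8 in all and at most 12, crops included, and the job is handed in when it is done.

Besides the shell and the picture viewer there is one more tool, called after ">>>" in YAML: its name, and indented under it one key for each argument. arm_command: Moves the arm, as the interface text tells. Scaled input: -1 to 1 covers 25 mm each way for a shift and 0.12 rad each way for a turn. Its arguments: {"type":"object","properties":{"series":{"type":"array"},"grip_force":{"type":"number"}},"required":["series"]}

```bash
mkdir -p pics
cat > h.py <<'E'
import numpy as np, cv2
from rig import state, imaging, r
def snap(n,f):
    c=imaging.get_calibration(n); im=imaging.read_camera(n)
    cv2.imwrite(f'pics/{f}.png',cv2.cvtColor(im,cv2.COLOR_RGB2BGR)); return c,im
def ray(c,px):
    K=np.array([[c['fx'],0,c['cx']],[0,c['fy'],c['cy']],[0,0,1]])
    u=cv2.undistortPoints(np.array(px,float).reshape(-1,1,2),K,np.array(c['dist'],float)).reshape(-1,2)
    return np.c_[u,np.ones(len(u))]@np.array(c['attitude']).T
def onz(c,px,z):
    d=ray(c,px); p=np.array(c['position']); return p+d*((z-p[2])/d[:,2])[:,None]
def proj(c,P):
    R=np.array(c['attitude']); K=np.array([[c['fx'],0,c['cx']],[0,c['fy'],c['cy']],[0,0,1]])
    rv=cv2.Rodrigues(R.T)[0]; return cv2.projectPoints(np.array(P,float).reshape(-1,3),rv,-R.T@np.array(c['position']),K,np.array(c['dist'],float))[0].reshape(-1,2)
E
python3 - <<'E'
from h import *
for n in ('top','side'):
    c,im=snap(n,n+'0'); print(n,np.round(c['position'],3),np.round(c['attitude'],3).tolist(),c['fx'])
    cv2.imwrite(f'pics/{n}0b.png',cv2.resize(cv2.imread(f'pics/{n}0.png'),(800,600),interpolation=cv2.INTER_CUBIC))
print(state())
E
```

```text
top [4.820e-01 1.000e-03 1.035e+00] [[-0.011, -0.999, 0.047], [-1.0, 0.012, 0.02], [-0.021, -0.046, -0.999]] 448.7621193817975
side [0.353 0.738 0.963] [[-0.977, -0.155, 0.146], [-0.213, 0.753, -0.623], [-0.013, -0.64, -0.769]] 454.9334000624289
{'time': 0.1, 'q': array([-7.26522394e+01,  2.42808760e+01,  9.34266773e+01, -6.74245532e-04,
        6.23732879e+01, -1.08777180e+00]), 'qvel': array([-0.00019848,  0.02482841, -0.13296566, -0.03275556, -0.07757918,
       -0.05776268]), 'joint_efforts': array([ 1.95108032e-04, -5.45609057e+01, -2.74325395e+01,  6.44625351e-02,
        1.88079744e-02, -1.75389005e-05]), 'tcp_pos': array([ 0.19752707, -0.59243023,  0.22197305]), 'ee_rot': array([[ 9.48678353e-01,  3.16242308e-01, -4.30654617e-04],
       [ 3.16242601e-01, -9.48677401e-01,  1.34365719e-03],
       [ 1.63689476e-05, -1.41088982e-03, -9.99999005e-01]]), 'wrist_force': array([-0.87716092,  0.01619431,  0.18412314]), 'torque': array([-0.00974717, -0.02216396, -0.0125829 ]), 'opening': 0.08790207296222458}
```

View pics/top0b.png

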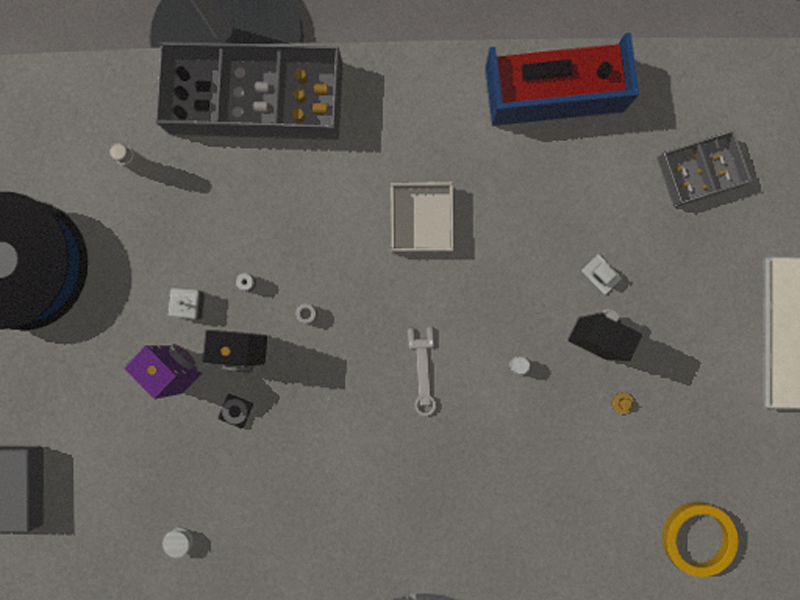

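View pics/side0b.png

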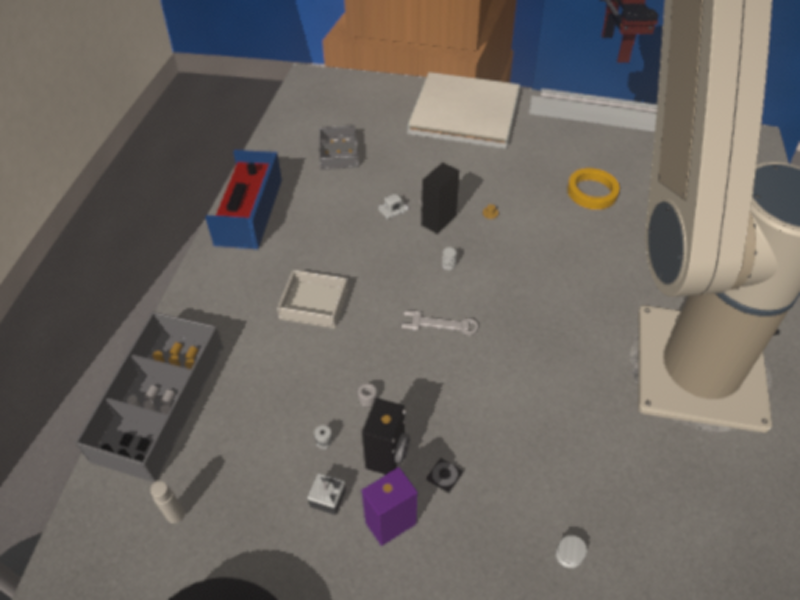

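Top view: the fan housing is at (235,348), ring side towards the robot. The coupling is at (245,282), the motor at (185,303) and the bearing at (306,313). The carriage is at (605,338), with its sensor on the far side by the rod clamp at (602,273). The tray is at (422,217). Side view agrees.

Run:
```python
from h import *
im=cv2.imread('pics/top0.png')
a=cv2.resize(im[170:290,70:190],(600,600),interpolation=cv2.INTER_CUBIC)
b=cv2.resize(im[150:270,320:440],(600,600),interpolation=cv2.INTER_CUBIC)
o=np.hstack([a,b]).astype(float); o=np.clip(255*(o/255)**.5,0,255).astype(np.uint8)
cv2.imwrite('pics/crop0.png',cv2.resize(o,(800,400)))
c=imaging.get_calibration('top')
k=0.64
for n,p,z in [('coupling',(245,282),.03),('motor',(185,303),.034),('bearing',(306,313),.024),('trayc',(422,217),.03),('heatsink',(520,365),.035),('nut',(623,403),.018),('clamp',(602,273),.03),('purple',(150,370),.112),('spfan',(236,411),.01)]:
    print(n,np.round(onz(c,[(p[0]*k,p[1]*k)],z)[0],3))
v=im.max(2)
for n,(x0,x1,y0,y1) in {'fan':(125,175,205,240),'car':(355,415,190,240)}.items():
    m=np.zeros_like(v); m[y0:y1,x0:x1]=(v[y0:y1,x0:x1]<45)
    cs=max(cv2.findContours(m,0,2)[0],key=cv2.contourArea); print(n,cv2.contourArea(cs),cv2.approxPolyDP(cs,2.0,True).reshape(-1,2).tolist())
```

```text
coupling [0.578 0.251 0.03 ]
motor [0.548 0.338 0.034]
bearing [0.532 0.163 0.024]
trayc [ 0.669 -0.006  0.03 ]
heatsink [ 0.454 -0.143  0.035]
nut [ 0.397 -0.293  0.018]
clamp [ 0.585 -0.264  0.03 ]
purple [0.454 0.359 0.112]
spfan [0.39 0.27 0.01]
fan 730.0 [[132, 212], [130, 231], [157, 234], [169, 231], [170, 215]]
car 850.5 [[370, 205], [365, 218], [387, 229], [403, 230], [410, 214], [386, 201]]
```

View pics/crop0.png

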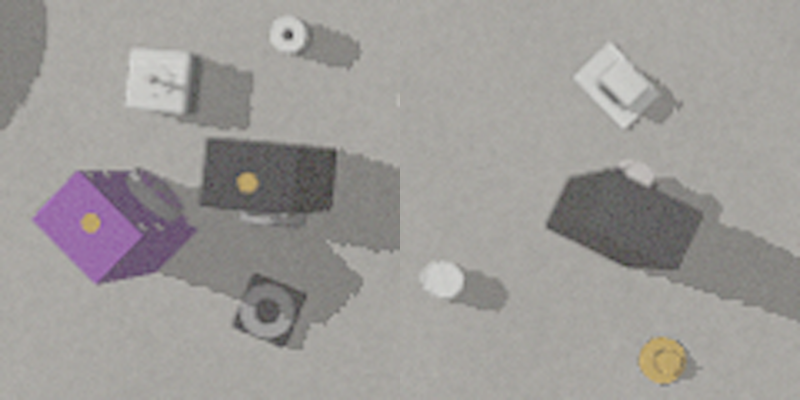

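Run:
```python
from h import *
c=imaging.get_calibration('top')
def o(p,l): return (np.array(p,float))/3.3333+np.array([70-0 if l else 320-120,170 if l else 150])-.35
f=onz(c,[o(p,1) for p in [(207,140),(200,205),(297,143),(296,210)]],.112)
print('fan TL BL TR BR',np.round(f,3).tolist()); print(np.linalg.norm(f[0]-f[1]),np.linalg.norm(f[0]-f[2]),np.linalg.norm(f[1]-f[3]))
t=onz(c,[o(p,0) for p in [(703,213),(680,270),(620,168)]],.118)
b=onz(c,[o(p,0) for p in [(625,265),(547,225),(570,178)]],0)
print('top ABC',np.round(t,3).tolist(),'bot B D C',np.round(b,3).tolist())
print(np.linalg.norm(t[0]-t[1]),np.linalg.norm(t[0]-t[2]),np.linalg.norm(b[0]-b[1]),np.linalg.norm(b[2]-b[1]))
for n,q in [('TB',t[0]-t[1]),('TC',t[0]-t[2]),('bBD',b[0]-b[1]),('bCD',b[2]-b[1]),('fTLBL',f[0]-f[1]),('fTRBR',f[2]-f[3]),('fTLTR',f[0]-f[2]),('fBLBR',f[1]-f[3])]: print(n,np.degrees(np.arctan2(q[1],q[0])))
print('car ctr bot',(b[0]+b[2])/2,'top',(t[1]+t[2])/2,'fan top ctr',f.mean(0))
im=cv2.imread('pics/top0.png'); g=im.min(2)
for n,(x,y) in {'coupling':(157,180),'bearing':(196,200)}.items():
    w=g[y-12:y+13,x-12:x+13].copy(); m=(w>135).astype(np.uint8); k=max(cv2.findContours(m,0,2)[0],key=cv2.contourArea)
    (u,v),rr=cv2.minEnclosingCircle(k); print(n,u+x-12,v+y-12,rr,onz(c,[(u+x-12,v+y-12)],.03))
```

```text
fan TL BL TR BR [[0.506, 0.283, 0.112], [0.466, 0.288, 0.112], [0.504, 0.227, 0.112], [0.462, 0.227, 0.112]]
0.040647609657776224 0.05676599863251567 0.06050827635574776
top ABC [[0.496, -0.29, 0.118], [0.461, -0.275, 0.118], [0.524, -0.24, 0.118]] bot B D C [[0.462, -0.273, 0.0], [0.49, -0.22, 0.0], [0.523, -0.236, 0.0]]
0.03776327234416259 0.05772500118629717 0.06034485025101876 0.036294176990933256
TB -23.39672665468276
TC -119.21668820801231
bBD -117.87740076395318
bCD -27.226136778969412
fTLBL -6.182668514779267
fTRBR -0.9505681190838428
fTLTR 87.51591035797895
fBLBR 86.58568581840291
car ctr bot [ 0.49228817 -0.25474615  0.        ] top [ 0.49230963 -0.25780519  0.118     ] fan top ctr [0.48429517 0.25628169 0.112     ]
coupling 155.5 179.5 5.147915363311768 [[0.58033968 0.25411862 0.03      ]]
bearing 198.0 199.0 3.1623775959014893 [[0.53498437 0.15752615 0.03      ]]
```

```bash
cat > plan.py <<'E'
import sys
from h import *
from scipy.spatial.transform import Rotation as Ro
# plan.py x y z yaw(deg of tool x) : tool-frame shift in units; per-row shares while turning
def plan(P,yaw,n=None):
    s=state(); R=np.array(s['ee_rot']); p=np.array(s['tcp_pos'])
    a=np.radians(yaw); T=np.array([[np.cos(a),np.sin(a),0],[np.sin(a),-np.cos(a),0],[0,0,-1]])
    rv=Ro.from_matrix(R.T@T).as_rotvec(); d=np.array(P)-p
    need=max(np.abs(R.T@d).max()/.024,np.linalg.norm(rv)/.115); n=n or int(np.ceil(need))
    print('t',round(s['time'],2),'pos',p.round(4),'rows',n,'need',round(need,2))
    for i in range(n):
        Ri=R@Ro.from_rotvec(rv*i/n).as_matrix(); print('off',(Ri.T@d/n/.025).round(2).tolist(),'turn',(rv/n/.12).round(2).tolist())
if __name__=='__main__':
    a=[float(v) for v in sys.argv[1:]]; plan(a[:3],a[3],int(a[4]) if len(a)>4 else None)
E
python3 plan.py .554 -.288 .2 -27.5 22
```

```text
t 0.1 pos [ 0.1975 -0.5924  0.222 ] rows 22 need 18.1
off [0.79, -0.32, 0.04] turn [-0.0, 0.0, 0.3]
off [0.78, -0.35, 0.04] turn [-0.0, 0.0, 0.3]
off [0.76, -0.38, 0.04] turn [-0.0, 0.0, 0.3]
off [0.75, -0.4, 0.04] turn [-0.0, 0.0, 0.3]
off [0.74, -0.43, 0.04] turn [-0.0, 0.0, 0.3]
off [0.72, -0.46, 0.04] turn [-0.0, 0.0, 0.3]
off [0.7, -0.48, 0.04] turn [-0.0, 0.0, 0.3]
off [0.68, -0.51, 0.04] turn [-0.0, 0.0, 0.3]
off [0.66, -0.53, 0.04] turn [-0.0, 0.0, 0.3]
off [0.64, -0.56, 0.04] turn [-0.0, 0.0, 0.3]
off [0.62, -0.58, 0.04] turn [-0.0, 0.0, 0.3]
off [0.6, -0.6, 0.04] turn [-0.0, 0.0, 0.3]
off [0.58, -0.62, 0.04] turn [-0.0, 0.0, 0.3]
off [0.56, -0.65, 0.04] turn [-0.0, 0.0, 0.3]
off [0.53, -0.67, 0.04] turn [-0.0, 0.0, 0.3]
off [0.51, -0.68, 0.04] turn [-0.0, 0.0, 0.3]
off [0.48, -0.7, 0.04] turn [-0.0, 0.0, 0.3]
off [0.46, -0.72, 0.04] turn [-0.0, 0.0, 0.3]
off [0.43, -0.74, 0.04] turn [-0.0, 0.0, 0.3]
off [0.4, -0.75, 0.04] turn [-0.0, 0.0, 0.3]
off [0.38, -0.76, 0.04] turn [-0.0, 0.0, 0.3]
off [0.35, -0.78, 0.04] turn [-0.0, 0.0, 0.3]
```

>>> arm_command:
  series:
    - {"offset":[0.79,-0.32,0],"turn":[0,0,0.3],"gripper":0}
    - {"offset":[0.78,-0.35,0],"turn":[0,0,0.3],"gripper":0}
    - {"offset":[0.76,-0.38,0],"turn":[0,0,0.3],"gripper":0}
    - {"offset":[0.75,-0.4,0],"turn":[0,0,0.3],"gripper":0}
    - {"offset":[0.74,-0.43,0],"turn":[0,0,0.3],"gripper":0}
    - {"offset":[0.72,-0.46,0],"turn":[0,0,0.3],"gripper":0}
    - {"offset":[0.7,-0.48,0],"turn":[0,0,0.3],"gripper":0}
    - {"offset":[0.68,-0.51,0],"turn":[0,0,0.3],"gripper":0}
    - {"offset":[0.66,-0.53,0],"turn":[0,0,0.3],"gripper":0}
    - {"offset":[0.64,-0.56,0],"turn":[0,0,0.3],"gripper":0}
    - {"offset":[0.62,-0.58,0],"turn":[0,0,0.3],"gripper":0}
    - {"offset":[0.6,-0.6,0],"turn":[0,0,0.3],"gripper":0}
  grip_force: 10

```text
time: 1.6
tcp_pos: [0.3953, -0.4201, 0.2174]
ee_rot: [[0.992, -0.127, -0.005], [-0.127, -0.992, 0.01], [-0.007, -0.009, -1.0]]
wrist_force: [0.4, -0.8, 0.5]
opening: 0.0006
```

```bash
python3 plan.py .554 -.288 .2 -27.5
```

```text
t 1.6 pos [ 0.3953 -0.4201  0.2174] rows 7 need 6.29
off [0.8, -0.86, 0.1] turn [-0.01, 0.01, 0.42]
off [0.76, -0.9, 0.1] turn [-0.01, 0.01, 0.42]
off [0.71, -0.94, 0.1] turn [-0.01, 0.01, 0.42]
off [0.66, -0.97, 0.1] turn [-0.01, 0.01, 0.42]
off [0.61, -1.01, 0.1] turn [-0.01, 0.01, 0.42]
off [0.56, -1.04, 0.1] turn [-0.01, 0.01, 0.42]
off [0.51, -1.06, 0.1] turn [-0.01, 0.01, 0.42]
```

>>> arm_command:
  series:
    - {"offset":[0.75,-0.8,0.1],"turn":[0,0,0.38],"gripper":0}
    - {"offset":[0.7,-0.82,0.1],"turn":[0,0,0.38],"gripper":0}
    - {"offset":[0.66,-0.85,0.1],"turn":[0,0,0.38],"gripper":0}
    - {"offset":[0.62,-0.88,0.1],"turn":[0,0,0.38],"gripper":0}
    - {"offset":[0.57,-0.9,0.1],"turn":[0,0,0.38],"gripper":0}
    - {"offset":[0.53,-0.92,0.1],"turn":[0,0,0.38],"gripper":0}
    - {"offset":[0.5,-0.94,0.1],"turn":[0,0,0.38],"gripper":0}
    - {"offset":[0.46,-0.95,0.1],"turn":[0,0,0.38],"gripper":0}

```text
time: 2.6
tcp_pos: [0.5646, -0.2786, 0.1941]
ee_rot: [[0.875, -0.484, -0.01], [-0.484, -0.875, 0.013], [-0.015, -0.006, -1.0]]
wrist_force: [0.2, 0.8, -0.2]
opening: 0.0004
```

```bash
python3 plan.py .554 -.288 .1 -27.5
```

```text
t 2.6 pos [ 0.5646 -0.2786  0.1941] rows 4 need 3.92
off [-0.03, 0.14, 0.94] turn [-0.01, 0.03, -0.05]
off [-0.04, 0.14, 0.94] turn [-0.01, 0.03, -0.05]
off [-0.04, 0.14, 0.94] turn [-0.01, 0.03, -0.05]
off [-0.05, 0.13, 0.94] turn [-0.01, 0.03, -0.05]
```

>>> arm_command:
  series:
    - {"offset":[-0.04,0.14,0.94],"turn":[0,0,-0.05],"gripper":0}
    - {"offset":[-0.04,0.14,0.94],"turn":[0,0,-0.05],"gripper":0}
    - {"offset":[-0.04,0.14,0.94],"turn":[0,0.1,-0.05],"gripper":0}
    - {"offset":[-0.04,0.14,0.9],"turn":[0,0,-0.05],"gripper":0}
    - {"offset":[-0.5,0,0],"turn":[0,0,0],"gripper":0}
    - {"offset":[-0.4,0,0],"turn":[0,0,0],"gripper":0}

```text
time: 3.35
tcp_pos: [0.5338, -0.2749, 0.0972]
ee_rot: [[0.888, -0.46, -0.001], [-0.46, -0.888, 0.008], [-0.005, -0.007, -1.0]]
wrist_force: [-0.5, 0.7, 0.5]
opening: 0.0004
```

Run:
```python
from h import *
s=state();print(s['tcp_pos'],s['time'])
c,im=snap('top','t1');_,i2=snap('side','s1')
a=cv2.resize(im[130:290,320:480],(400,400)); b=cv2.resize(i2[70:230,200:360],(400,400))
o=np.hstack([a,b])/255.; cv2.imwrite('pics/v1.png',(255*o[...,::-1]**.5).astype(np.uint8))
```

```text
[ 0.53380935 -0.27492236  0.0971962 ] 3.35
```

View pics/v1.png

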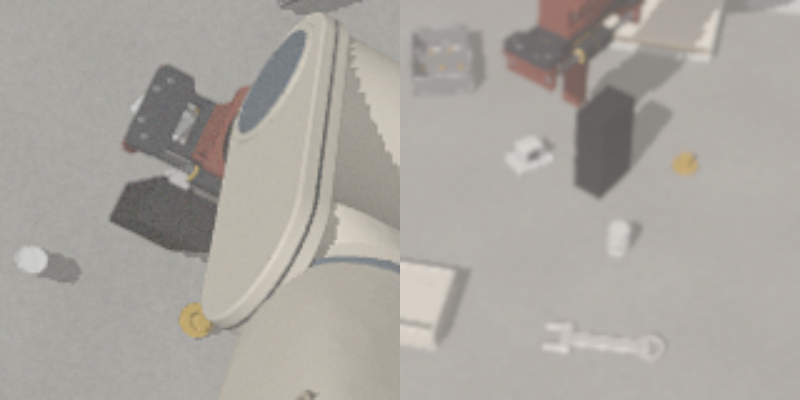

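The finger sits just off the carriage's front at (575,100), centred on it. The heatsink and nut are clear.

>>> arm_command:
  series:
    - {"offset":[-0.14,0,0],"turn":[0,0,0],"gripper":0}
    - {"offset":[-0.14,0,0],"turn":[0,0,0],"gripper":0}
    - {"offset":[-0.14,0,0],"turn":[0,0,0],"gripper":0}
    - {"offset":[-0.14,0,0],"turn":[0,0,0],"gripper":0}
    - {"offset":[-0.14,0,0],"turn":[0,0,0],"gripper":0}
    - {"offset":[-0.14,0,0],"turn":[0,0,0],"gripper":0}
    - {"offset":[-0.14,0,0],"turn":[0,0,0],"gripper":0}
    - {"offset":[-0.14,0,0],"turn":[0,0,0],"gripper":0}

```text
time: 4.45
tcp_pos: [0.5095, -0.2622, 0.1003]
ee_rot: [[0.888, -0.46, 0.004], [-0.46, -0.888, 0.005], [0.001, -0.007, -1.0]]
wrist_force: [0.1, -0.0, 0.7]
opening: 0.0006
```

>>> arm_command:
  series:
    - {"offset":[-0.14,0,0],"turn":[0,0,0],"gripper":0}
    - {"offset":[-0.14,0,0],"turn":[0,0,0],"gripper":0}
    - {"offset":[-0.14,0,0],"turn":[0,0,0],"gripper":0}
    - {"offset":[-0.14,0,0],"turn":[0,0,0],"gripper":0}
    - {"offset":[-0.14,0,0],"turn":[0,0,0],"gripper":0}
    - {"offset":[-0.14,0,0],"turn":[0,0,0],"gripper":0}

```text
time: 5.2
tcp_pos: [0.4889, -0.2515, 0.1]
ee_rot: [[0.888, -0.459, 0.003], [-0.459, -0.888, 0.006], [-0.0, -0.007, -1.0]]
wrist_force: [0.1, 0.0, 0.1]
opening: 0.0003
```

Run:
```python
from h import *
s=state();print(s['tcp_pos'],s['time'],s['wrist_force'])
i2=imaging.read_camera('side')
b=cv2.resize(i2[60:220,220:380],(400,400))
cv2.imwrite('pics/v2.png',(255*(b/255.)[...,::-1]**.5).astype(np.uint8))
```

```text
[ 0.48886173 -0.25146823  0.09995281] 5.2 [0.10424087 0.04251196 0.06941636]
```

View pics/v2.png

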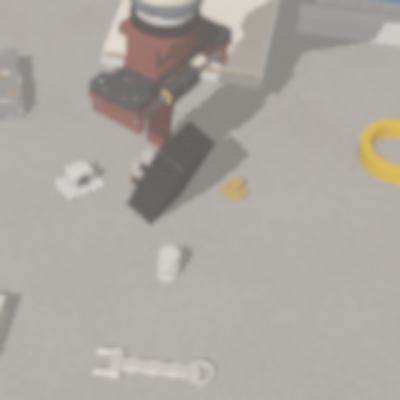

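It is leaning well past the start of tipping and towards its back, with the nut clear. I'll keep pushing.

>>> arm_command:
  series:
    - {"offset":[-0.14,0,0],"turn":[0,0,0],"gripper":0}
    - {"offset":[-0.14,0,0],"turn":[0,0,0],"gripper":0}
    - {"offset":[-0.14,0,0],"turn":[0,0,0],"gripper":0}
    - {"offset":[-0.14,0,0],"turn":[0,0,0],"gripper":0}
    - {"offset":[0,0,-0.8],"turn":[0,0,0],"gripper":0}
    - {"offset":[0,0,-1],"turn":[0,0,0],"gripper":0}
    - {"offset":[0,0,-1],"turn":[0,0,0],"gripper":45}
    - {"offset":[0,0,-1],"turn":[0,0,0],"gripper":45}

```text
time: 6.25
tcp_pos: [0.4726, -0.2438, 0.1952]
ee_rot: [[0.888, -0.46, -0.003], [-0.459, -0.888, 0.009], [-0.006, -0.007, -1.0]]
wrist_force: [-0.7, 0.2, 0.3]
opening: 0.0171
```

```bash
python3 - <<'E'
from h import *
s=state();print(s['tcp_pos'],s['time'],s['wrist_force'])
i2=imaging.read_camera('side')
b=cv2.resize(i2[60:220,220:380],(400,400))
cv2.imwrite('pics/v3.png',(255*(b/255.)[...,::-1]**.5).astype(np.uint8))
E
python3 plan.py .580 .253 .17 0 24
```

```text
[ 0.47260945 -0.24375905  0.19520158] 6.25 [-0.67838999  0.20540606  0.326897  ]
t 6.3 pos [ 0.4743 -0.2447  0.1984] rows 24 need 20.43
off [-0.22, -0.82, 0.05] turn [-0.0, -0.0, -0.17]
off [-0.21, -0.82, 0.05] turn [-0.0, -0.0, -0.17]
off [-0.19, -0.83, 0.05] turn [-0.0, -0.0, -0.17]
off [-0.18, -0.83, 0.05] turn [-0.0, -0.0, -0.17]
off [-0.16, -0.83, 0.05] turn [-0.0, -0.0, -0.17]
off [-0.14, -0.84, 0.05] turn [-0.0, -0.0, -0.17]
off [-0.13, -0.84, 0.05] turn [-0.0, -0.0, -0.17]
off [-0.11, -0.84, 0.05] turn [-0.0, -0.0, -0.17]
off [-0.09, -0.84, 0.05] turn [-0.0, -0.0, -0.17]
off [-0.08, -0.84, 0.05] turn [-0.0, -0.0, -0.17]
off [-0.06, -0.85, 0.05] turn [-0.0, -0.0, -0.17]
off [-0.04, -0.85, 0.05] turn [-0.0, -0.0, -0.17]
off [-0.02, -0.85, 0.05] turn [-0.0, -0.0, -0.17]
off [-0.01, -0.85, 0.05] turn [-0.0, -0.0, -0.17]
off [0.01, -0.85, 0.05] turn [-0.0, -0.0, -0.17]
off [0.03, -0.85, 0.05] turn [-0.0, -0.0, -0.17]
off [0.04, -0.85, 0.05] turn [-0.0, -0.0, -0.17]
off [0.06, -0.85, 0.05] turn [-0.0, -0.0, -0.17]
off [0.08, -0.84, 0.05] turn [-0.0, -0.0, -0.17]
off [0.09, -0.84, 0.05] turn [-0.0, -0.0, -0.17]
off [0.11, -0.84, 0.05] turn [-0.0, -0.0, -0.17]
off [0.13, -0.84, 0.05] turn [-0.0, -0.0, -0.17]
off [0.14, -0.84, 0.05] turn [-0.0, -0.0, -0.17]
off [0.16, -0.83, 0.05] turn [-0.0, -0.0, -0.17]
```

View pics/v3.png

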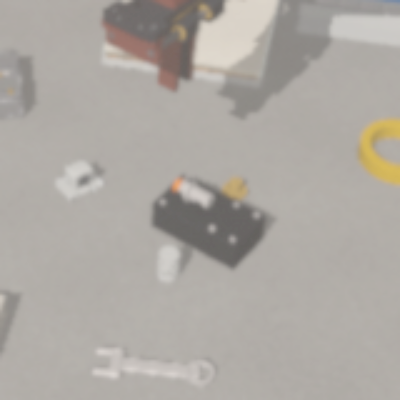

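The carriage lies flat, sensor up, with the nut and heatsink apparently undisturbed. Next is the coupling.

>>> arm_command:
  series:
    - {"offset":[-0.22,-0.82,0],"turn":[0,0,-0.2],"gripper":45}
    - {"offset":[-0.21,-0.82,0],"turn":[0,0,-0.2],"gripper":45}
    - {"offset":[-0.19,-0.83,0],"turn":[0,0,-0.2],"gripper":45}
    - {"offset":[-0.17,-0.83,0],"turn":[0,0,-0.2],"gripper":45}
    - {"offset":[-0.15,-0.83,0],"turn":[0,0,-0.2],"gripper":45}
    - {"offset":[-0.13,-0.84,0],"turn":[0,0,-0.2],"gripper":45}
    - {"offset":[-0.11,-0.84,0],"turn":[0,0,-0.2],"gripper":45}
    - {"offset":[-0.09,-0.84,0],"turn":[0,0,-0.2],"gripper":45}
    - {"offset":[-0.07,-0.84,0],"turn":[0,0,-0.2],"gripper":45}
    - {"offset":[-0.05,-0.84,0],"turn":[0,0,-0.2],"gripper":45}
    - {"offset":[-0.03,-0.85,0],"turn":[0,0,-0.2],"gripper":45}
    - {"offset":[-0.01,-0.85,0],"turn":[0,0,-0.2],"gripper":45}

```text
time: 7.8
tcp_pos: [0.5241, 0.0111, 0.1962]
ee_rot: [[0.983, -0.182, 0.002], [-0.182, -0.983, 0.006], [0.001, -0.006, -1.0]]
wrist_force: [0.9, 0.2, 0.2]
opening: 0.0451
```

```bash
python3 plan.py .590 .253 .18 0 12
```

```text
t 7.8 pos [0.5241 0.0111 0.1962] rows 12 need 10.41
off [0.07, -0.83, 0.06] turn [-0.0, -0.0, -0.13]
off [0.08, -0.83, 0.06] turn [-0.0, -0.0, -0.13]
off [0.09, -0.83, 0.06] turn [-0.0, -0.0, -0.13]
off [0.11, -0.83, 0.06] turn [-0.0, -0.0, -0.13]
off [0.12, -0.83, 0.06] turn [-0.0, -0.0, -0.13]
off [0.13, -0.82, 0.06] turn [-0.0, -0.0, -0.13]
off [0.15, -0.82, 0.06] turn [-0.0, -0.0, -0.13]
off [0.16, -0.82, 0.06] turn [-0.0, -0.0, -0.13]
off [0.17, -0.82, 0.06] turn [-0.0, -0.0, -0.13]
off [0.18, -0.82, 0.06] turn [-0.0, -0.0, -0.13]
off [0.19, -0.81, 0.05] turn [-0.0, -0.0, -0.13]
off [0.21, -0.81, 0.05] turn [-0.0, -0.0, -0.13]
```

>>> arm_command:
  series:
    - {"offset":[0.1,-0.82,0.05],"turn":[0,0,-0.13],"gripper":45}
    - {"offset":[0.11,-0.82,0.05],"turn":[0,0,-0.13],"gripper":45}
    - {"offset":[0.12,-0.82,0.05],"turn":[0,0,-0.13],"gripper":45}
    - {"offset":[0.13,-0.82,0.05],"turn":[0,0,-0.13],"gripper":45}
    - {"offset":[0.14,-0.82,0.05],"turn":[0,0,-0.13],"gripper":45}
    - {"offset":[0.15,-0.82,0.05],"turn":[0,0,-0.13],"gripper":45}
    - {"offset":[0.16,-0.82,0.05],"turn":[0,0,-0.13],"gripper":45}
    - {"offset":[0.17,-0.82,0.05],"turn":[0,0,-0.13],"gripper":45}
    - {"offset":[0.18,-0.82,0.05],"turn":[0,0,-0.13],"gripper":45}
    - {"offset":[0.19,-0.82,0.05],"turn":[0,0,-0.13],"gripper":45}
    - {"offset":[0.2,-0.5,0.05],"turn":[0,0,-0.1],"gripper":45}
    - {"offset":[0,0,0],"turn":[0,0,0],"gripper":45}

```text
time: 9.3
tcp_pos: [0.5903, 0.2378, 0.1808]
ee_rot: [[1.0, -0.003, 0.001], [-0.003, -1.0, 0.005], [0.001, -0.005, -1.0]]
wrist_force: [-0.2, 0.1, 0.9]
opening: 0.0449
```

Run:
```python
from h import *
s=state();print(s['tcp_pos'],s['time'])
c,im=snap('wrist','w1')
print(np.round(c['position'],3), np.round(c['attitude'],2).tolist(),proj(c,[[.580,.253,.03],[.5,.26,.112]]))
```

```text
[0.59033269 0.23783504 0.18081244] 9.3
[0.663 0.236 0.343] [[-0.0, -0.96, -0.26], [-1.0, 0.0, 0.01], [-0.01, 0.26, -0.96]] [[242.62645756 189.31040024]
 [231.04517758 304.96755543]]
```

View pics/w1.png

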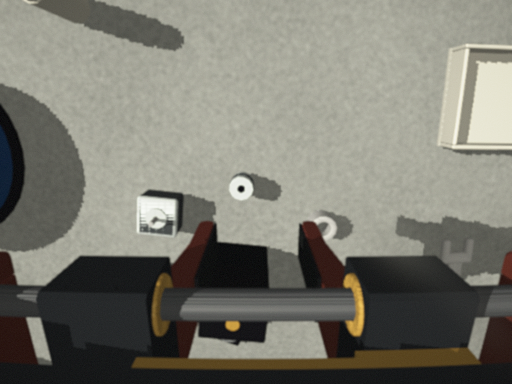

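Coupling top is at (241,188) against a predicted (242.6,189.3), so they agree. The housing's back edge is near row 243, well clear of the fingers' path.

>>> arm_command:
  series:
    - {"offset":[-0.16,-0.3,0.5],"turn":[0,0,0],"gripper":45}
    - {"offset":[-0.16,-0.3,0.8],"turn":[0,0,0],"gripper":45}
    - {"offset":[0,0,1],"turn":[0,0,0],"gripper":45}
    - {"offset":[0,0,1],"turn":[0,0,0],"gripper":45}
    - {"offset":[0,0,1],"turn":[0,0,0],"gripper":45}
    - {"offset":[0,0,0.6],"turn":[0,0,0],"gripper":45}
    - {"offset":[0,0,0],"turn":[0,0,0],"gripper":45}

```text
time: 10.22
tcp_pos: [0.5786, 0.2507, 0.0516]
ee_rot: [[1.0, -0.008, -0.002], [-0.008, -1.0, 0.004], [-0.002, -0.004, -1.0]]
wrist_force: [0.1, 0.2, -0.1]
opening: 0.045
```

```bash
python3 - <<'E'
from h import *
print(state()['tcp_pos'],onz(imaging.get_calibration('top'),[(155.5,179.5)],.03));
E
python3 plan.py .582 .254 .008 0
```

```text
[0.57862687 0.25072634 0.05162458] [[0.58033968 0.25411862 0.03      ]]
t 10.22 pos [0.5786 0.2507 0.0516] rows 2 need 1.82
off [0.07, -0.06, 0.87] turn [-0.02, 0.01, -0.03]
off [0.07, -0.06, 0.87] turn [-0.02, 0.01, -0.03]
```

>>> arm_command:
  series:
    - {"offset":[0.06,-0.06,0.8],"turn":[0,0,0],"gripper":45}
    - {"offset":[0.06,-0.06,0.5],"turn":[0,0,0],"gripper":45}
    - {"offset":[0,0,0.3],"turn":[0,0,0],"gripper":45}
    - {"offset":[0,0,0],"turn":[0,0,0],"gripper":20}
    - {"offset":[0,0,0],"turn":[0,0,0],"gripper":15}
    - {"offset":[0,0,0],"turn":[0,0,0],"gripper":15}
    - {"offset":[0,0,0],"turn":[0,0,0],"gripper":15}
    - {"offset":[0,0,0],"turn":[0,0,0],"gripper":15}
  grip_force: 12

```text
time: 11.22
tcp_pos: [0.5836, 0.2548, 0.0115]
ee_rot: [[1.0, -0.008, 0.002], [-0.008, -1.0, 0.005], [0.002, -0.005, -1.0]]
wrist_force: [-0.8, -0.4, -0.8]
opening: 0.0249
```

>>> arm_command:
  series:
    - {"offset":[0,0,-0.6],"turn":[0,0,0],"gripper":15}
    - {"offset":[0,0,-1],"turn":[0,0,0],"gripper":15}
    - {"offset":[0.3,0,-1],"turn":[0,0,0],"gripper":15}
    - {"offset":[0.3,0.5,-0.5],"turn":[0,0,0],"gripper":15}
    - {"offset":[0.3,0.9,0],"turn":[0,0,0],"gripper":15}
    - {"offset":[0.35,1,0],"turn":[0,0,0],"gripper":15}
    - {"offset":[0.35,1,0],"turn":[0,0,0],"gripper":15}
    - {"offset":[0.35,1,0],"turn":[0,0,0],"gripper":15}
    - {"offset":[0.35,1,0],"turn":[0,0,0],"gripper":15}
    - {"offset":[0.35,1,0],"turn":[0,0,0],"gripper":15}
    - {"offset":[0.35,1,0],"turn":[0,0,0],"gripper":15}
    - {"offset":[0.3,0.9,0],"turn":[0,0,0],"gripper":15}

```text
time: 12.72
tcp_pos: [0.6667, 0.0344, 0.0963]
ee_rot: [[1.0, -0.008, 0.003], [-0.008, -1.0, 0.005], [0.003, -0.005, -1.0]]
wrist_force: [-0.1, -0.0, -0.3]
opening: 0.0245
```

```bash
python3 plan.py .669 -.006 .035 0
```

```text
t 12.72 pos [0.6667 0.0344 0.0963] rows 3 need 2.55
off [0.03, 0.54, 0.82] turn [-0.01, -0.01, -0.02]
off [0.03, 0.54, 0.82] turn [-0.01, -0.01, -0.02]
off [0.03, 0.54, 0.82] turn [-0.01, -0.01, -0.02]
```

>>> arm_command:
  series:
    - {"offset":[0.05,0.8,0],"turn":[0,0,0],"gripper":15}
    - {"offset":[0.05,0.5,0],"turn":[0,0,0],"gripper":15}
    - {"offset":[0,0,0.8],"turn":[0,0,0],"gripper":15}
    - {"offset":[0,0,0.8],"turn":[0,0,0],"gripper":15}
    - {"offset":[0,0,0.8],"turn":[0,0,0],"gripper":15}
    - {"offset":[0,0,0.4],"turn":[0,0,0],"gripper":15}
    - {"offset":[0,0,0],"turn":[0,0,0],"gripper":15}

```text
time: 13.6
tcp_pos: [0.667, 0.0006, 0.019]
ee_rot: [[1.0, -0.008, -0.001], [-0.008, -1.0, 0.006], [-0.001, -0.006, -1.0]]
wrist_force: [-0.0, 0.4, -0.2]
opening: 0.0247
```

>>> arm_command:
  series:
    - {"offset":[0,0.25,0.1],"turn":[0,0,0],"gripper":15}
    - {"offset":[0,0,0],"turn":[0,0,0],"gripper":33}
    - {"offset":[0,0,0],"turn":[0,0,0],"gripper":33}
    - {"offset":[0,0,0],"turn":[0,0,0],"gripper":33}
    - {"offset":[0,0,-0.5],"turn":[0,0,0],"gripper":33}
    - {"offset":[0,0,-1],"turn":[0,0,0],"gripper":33}
    - {"offset":[0,0,-1],"turn":[0,0,0],"gripper":0}
    - {"offset":[0,0,-1],"turn":[0,0,0],"gripper":0}
    - {"offset":[0,0,-1],"turn":[0,0,0],"gripper":0}
    - {"offset":[0,0,-1],"turn":[0,0,0],"gripper":0}
    - {"offset":[0,0,-1],"turn":[0,0,0],"gripper":0}

```text
time: 14.98
tcp_pos: [0.6679, -0.0067, 0.1905]
ee_rot: [[1.0, -0.007, 0.004], [-0.007, -1.0, 0.005], [0.004, -0.005, -1.0]]
wrist_force: [0.4, -0.1, -0.4]
opening: 0.0004
```

```bash
python3 - <<'E'
from h import *
s=state();print(s['tcp_pos'],s['time'])
c,im=snap('wrist','w2')
print(proj(c,[[.669,-.006,.034]]))
E
python3 plan.py .405 .259 .19 -3 16
```

```text
[ 0.66792305 -0.0067085   0.19050721] 14.975
[[256.70114572 177.64943802]]
t 15.03 pos [ 0.67   -0.0068  0.1945] rows 16 need 11.12
off [-0.67, -0.66, 0.01] turn [-0.0, -0.0, 0.02]
off [-0.67, -0.66, 0.01] turn [-0.0, -0.0, 0.02]
off [-0.67, -0.66, 0.01] turn [-0.0, -0.0, 0.02]
off [-0.67, -0.65, 0.01] turn [-0.0, -0.0, 0.02]
off [-0.67, -0.65, 0.01] turn [-0.0, -0.0, 0.02]
off [-0.68, -0.65, 0.01] turn [-0.0, -0.0, 0.02]
off [-0.68, -0.65, 0.01] turn [-0.0, -0.0, 0.02]
off [-0.68, -0.65, 0.01] turn [-0.0, -0.0, 0.02]
off [-0.68, -0.64, 0.01] turn [-0.0, -0.0, 0.02]
off [-0.68, -0.64, 0.01] turn [-0.0, -0.0, 0.02]
off [-0.69, -0.64, 0.01] turn [-0.0, -0.0, 0.02]
off [-0.69, -0.64, 0.01] turn [-0.0, -0.0, 0.02]
off [-0.69, -0.64, 0.01] turn [-0.0, -0.0, 0.02]
off [-0.69, -0.63, 0.01] turn [-0.0, -0.0, 0.02]
off [-0.69, -0.63, 0.01] turn [-0.0, -0.0, 0.02]
off [-0.69, -0.63, 0.01] turn [-0.0, -0.0, 0.02]
```

View pics/w2.png

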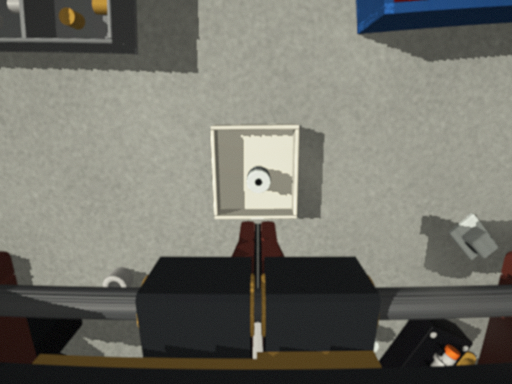

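Coupling stands in the tray at (258,181), clear of the walls. Now to the front of the fan housing.

>>> arm_command:
  series:
    - {"offset":[-0.85,-0.82,0],"turn":[0,0,0.03],"gripper":0}
    - {"offset":[-0.85,-0.82,0],"turn":[0,0,0.03],"gripper":0}
    - {"offset":[-0.85,-0.82,0],"turn":[0,0,0.03],"gripper":0}
    - {"offset":[-0.85,-0.82,0],"turn":[0,0,0.03],"gripper":0}
    - {"offset":[-0.85,-0.82,0],"turn":[0,0,0.03],"gripper":0}
    - {"offset":[-0.85,-0.82,0],"turn":[0,0,0.03],"gripper":0}
    - {"offset":[-0.85,-0.82,0],"turn":[0,0,0.03],"gripper":0}
    - {"offset":[-0.85,-0.82,0],"turn":[0,0,0.03],"gripper":0}
    - {"offset":[-0.85,-0.82,0],"turn":[0,0,0.03],"gripper":0}
    - {"offset":[-0.85,-0.82,0],"turn":[0,0,0.03],"gripper":0}
    - {"offset":[-0.85,-0.82,0],"turn":[0,0,0.03],"gripper":0}
    - {"offset":[-0.85,-0.82,0],"turn":[0,0,0.03],"gripper":0}

```text
time: 16.52
tcp_pos: [0.4165, 0.2527, 0.1977]
ee_rot: [[0.998, -0.055, 0.023], [-0.055, -0.998, 0.008], [0.022, -0.009, -1.0]]
wrist_force: [0.5, -0.4, 1.4]
opening: 0.0005
```

```bash
python3 plan.py .405 .260 .095 -3
```

```text
t 16.52 pos [0.4165 0.2527 0.1977] rows 5 need 4.27
off [-0.11, -0.05, 0.82] turn [-0.01, -0.04, -0.0]
off [-0.11, -0.05, 0.82] turn [-0.01, -0.04, -0.0]
off [-0.11, -0.05, 0.82] turn [-0.01, -0.04, -0.0]
off [-0.1, -0.05, 0.82] turn [-0.01, -0.04, -0.0]
off [-0.1, -0.05, 0.82] turn [-0.01, -0.04, -0.0]
```

>>> arm_command:
  series:
    - {"offset":[-0.2,-0.15,0.4],"turn":[0,-0.05,0],"gripper":0}
    - {"offset":[-0.1,-0.1,0.8],"turn":[0,-0.05,0],"gripper":0}
    - {"offset":[0,-0.05,0.8],"turn":[0,-0.05,0],"gripper":0}
    - {"offset":[0,0,0.9],"turn":[0,-0.05,0],"gripper":0}
    - {"offset":[0,0,0.8],"turn":[0,0,0],"gripper":0}
    - {"offset":[0,0,0.1],"turn":[0,0,0],"gripper":0}

```text
time: 17.27
tcp_pos: [0.4111, 0.2614, 0.0994]
ee_rot: [[0.999, -0.052, 0.001], [-0.052, -0.999, 0.01], [0.0, -0.01, -1.0]]
wrist_force: [-1.1, -0.9, -0.3]
opening: 0.0002
```

```bash
python3 plan.py .440 .2585 .096 -3
```

```text
t 17.27 pos [0.4111 0.2614 0.0994] rows 2 need 1.21
off [0.58, 0.03, 0.07] turn [-0.04, -0.0, 0.0]
off [0.58, 0.03, 0.07] turn [-0.04, -0.0, 0.0]
```

>>> arm_command:
  series:
    - {"offset":[0.4,0.05,0.1],"turn":[0,0,0],"gripper":0}
    - {"offset":[0.3,0,0],"turn":[0,0,0],"gripper":0}
    - {"offset":[0.14,0,0],"turn":[0,0,0],"gripper":0}
    - {"offset":[0.14,0,0],"turn":[0,0,0],"gripper":0}
    - {"offset":[0.14,0,0],"turn":[0,0,0],"gripper":0}
    - {"offset":[0.14,0,0],"turn":[0,0,0],"gripper":0}
    - {"offset":[0.14,0,0],"turn":[0,0,0],"gripper":0}
    - {"offset":[0.14,0,0],"turn":[0,0,0],"gripper":0}
    - {"offset":[0.14,0,0],"turn":[0,0,0],"gripper":0}
    - {"offset":[0.14,0,0],"turn":[0,0,0],"gripper":0}
    - {"offset":[0.14,0,0],"turn":[0,0,0],"gripper":0}
    - {"offset":[0.14,0,0],"turn":[0,0,0],"gripper":0}

```text
time: 18.77
tcp_pos: [0.4685, 0.2573, 0.0989]
ee_rot: [[0.999, -0.052, 0.003], [-0.052, -0.999, 0.012], [0.003, -0.012, -1.0]]
wrist_force: [0.1, 0.8, 0.2]
opening: 0.0003
```

Run:
```python
from h import *
s=state();print(s['tcp_pos'],s['time'],s['wrist_force'])
i2=imaging.read_camera('side')
b=cv2.resize(i2[224:384,170:330],(400,400))
cv2.imwrite('pics/v4.png',(255*(b/255.)[...,::-1]**.5).astype(np.uint8))
```

```text
[0.46850116 0.25733808 0.09891864] 18.775 [0.09672492 0.79097369 0.16279663]
```

View pics/v4.png

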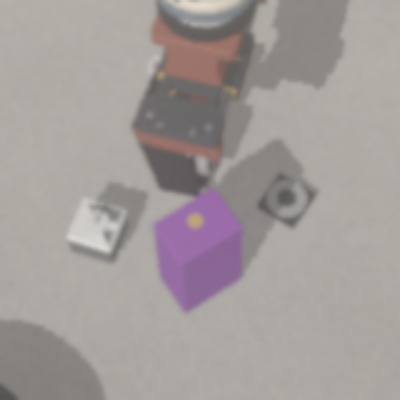

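Housing has begun to lean and the purple part and motor are untouched.

>>> arm_command:
  series:
    - {"offset":[0.14,0,0],"turn":[0,0,0],"gripper":0}
    - {"offset":[0.14,0,0],"turn":[0,0,0],"gripper":0}
    - {"offset":[0.14,0,0],"turn":[0,0,0],"gripper":0}
    - {"offset":[0.14,0,0],"turn":[0,0,0],"gripper":0}
    - {"offset":[0.14,0,0],"turn":[0,0,0],"gripper":0}
    - {"offset":[0.14,0,0],"turn":[0,0,0],"gripper":0}
    - {"offset":[0.14,0,0],"turn":[0,0,0],"gripper":0}
    - {"offset":[0.14,0,0],"turn":[0,0,0],"gripper":0}
    - {"offset":[0.14,0,0],"turn":[0,0,0],"gripper":0}
    - {"offset":[0.14,0,0],"turn":[0,0,0],"gripper":0}

```text
time: 20.08
tcp_pos: [0.5066, 0.2555, 0.099]
ee_rot: [[0.999, -0.052, 0.004], [-0.052, -0.999, 0.012], [0.004, -0.012, -1.0]]
wrist_force: [0.1, -1.2, 0.2]
opening: 0.0005
```

>>> arm_command:
  series:
    - {"offset":[0.14,0,0],"turn":[0,0,0],"gripper":0}
    - {"offset":[0.14,0,0],"turn":[0,0,0],"gripper":0}
    - {"offset":[0,0,0],"turn":[0,0,0],"gripper":0}
    - {"offset":[0,0,-0.8],"turn":[0,0,0],"gripper":0}
    - {"offset":[-0.5,0,-1],"turn":[0,0,0],"gripper":0}
    - {"offset":[-1,0,-1],"turn":[0,0,0],"gripper":0}
    - {"offset":[-1,0,-1],"turn":[0,0,0],"gripper":0}
    - {"offset":[-1,0,-1],"turn":[0,0,0],"gripper":0}
    - {"offset":[-1,0,-1],"turn":[0,0,0],"gripper":0}
    - {"offset":[0,0,0],"turn":[0,0,0],"gripper":0}

```text
time: 21.32
tcp_pos: [0.3975, 0.2589, 0.2473]
ee_rot: [[0.999, -0.053, 0.003], [-0.053, -0.999, 0.012], [0.002, -0.012, -1.0]]
wrist_force: [0.4, 0.0, -0.3]
opening: 0.0007
```

Run:
```python
from h import *
s=state();print(s['tcp_pos'],s['time'],s['wrist_force'])
c,i1=snap('top','t5');_,i2=snap('side','s5')
o=np.hstack([cv2.resize(i1[100:292,60:316],(400,300)),cv2.resize(i2[192:384,120:376],(400,300))])
o2=np.hstack([cv2.resize(i1[130:322,256:512],(400,300)),cv2.resize(i2[40:232,160:416],(400,300))])
cv2.imwrite('pics/v5.png',(255*(np.vstack([o,o2])/255.)[...,::-1]**.6).astype(np.uint8))
```

```text
[0.39751206 0.25890246 0.24730731] 21.325 [ 0.42323454  0.03229993 -0.30684056]
```

View pics/v5.png

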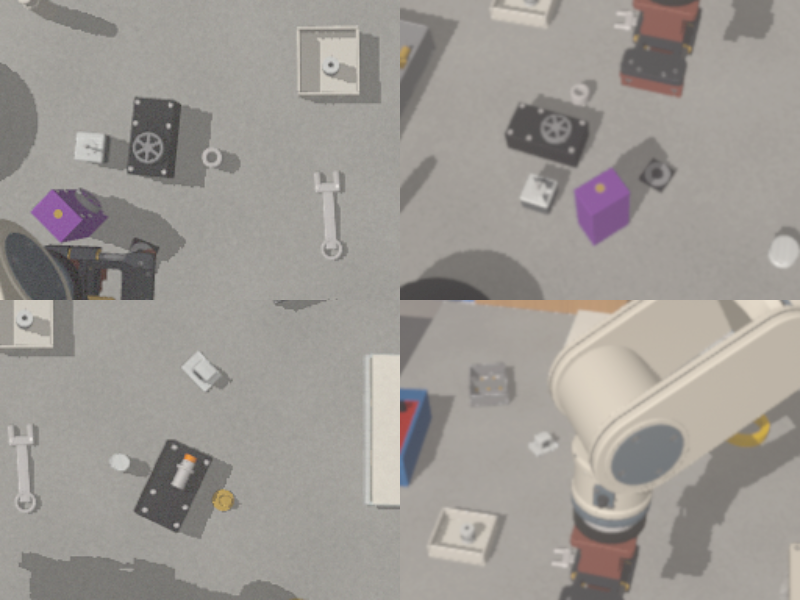

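Both parts lie on their backs, with the fan ring at (148,148) and the sensor at (183,470) facing up. The coupling is in the tray and the bystanders look unmoved. I'll check how far the heels moved, then hand in.

Run:
```python
from h import *
c=imaging.get_calibration('top')
f=onz(c,[(60+151*.64,100+177*.64)],.044)[0]   # fan low end, upper edge ~ above heel
k=[(256+155*.64,130+(522-300)*.64)]
k=onz(c,[(256+((210+173)/2)*.64,130+(449-300)*.64)],.04)[0]
h0=np.array([.484+.022,.255]); k0=np.array([.4923-.0177,-.256+.0092])
print('fan',f,np.linalg.norm(f[:2]-h0),'car',k,np.linalg.norm(k[:2]-k0)); s=state(); print(s['time'],abs(s['qvel']).max())
r.finish_job()
```

```text
fan [0.50354264 0.2480124  0.044     ] 0.0074070985356800255 car [ 0.47143002 -0.24364425  0.04      ] 0.004472978565822366
21.425 1.6077141078236323
the job is handed in; nothing more can be done
```

The job is handed in at about 21.4 s of the 59 s allowed; the hand-in gave no verdict. Both black parts are on their backs and the coupling is in the tray.

- **Tipping:** I pushed each part over slowly with closed fingers, high on its front. The final top and side pictures show both lying flat with the fan ring and the sensor facing up. Their lower back edges moved about 7 mm (fan housing) and 4 mm (carriage), within the 60 mm allowed. These are picture estimates with an error of a few millimetres.
- **Coupling:** I moved it before tipping the fan housing. It stands in the tray, clear of the walls.
- **Other parts:** The motor, bearing, lead nut, heatsink, rod clamp, spanner and purple look-alike look unmoved in the final pictures, judged by eye only. The arm partly hid the spare fan in the top view, but the side view shows it in place.
- **Forces:** The wrist force stayed below about 2 N at every reading between moves. I could not see brief peaks during contact.
- **At hand-in:** The gripper was up and clear of everything. The arm was still settling slightly, at up to 1.6 degrees/s.

No check failed or disagreed.

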